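# Put the twine away and close the canister

### The job

Put the twine away: slide the roll of twine straight up off its spindle, stand it upright on the floor of the open canister, and then close the canister with its lid, seated all round and level. Lower the roll and the lid into place rather than dropping them, and leave the canister, the spindle stand, the mug, the jar and the spoon where they are.

Things in the scene. Friction and masses are not known exactly. Their poses are not given: they have to be found in the camera images.
- canister: Open round steel canister, outer diameter 150 mm, height 100 mm, wall 4 mm (inside diameter 142 mm), inner floor 5 mm above its underside; 0.8 kg, loose, standing on the table. Origin at the centre of its underside, z up.
- canister_rim (a point): Centre of the canister's mouth, level with the top of its rim (100 mm above its underside).
- lid: Round steel lid, dark wooden knob up, on the table; about 0.35 kg. Flange diameter 164 mm, 6 mm thick; under it a plug, diameter 136 mm (128 mm at its tapered foot), 10 mm deep, goes inside the canister's mouth until the flange lies on the rim. Origin: centre of the plug's underside, z up; flange z = 10 to 16 mm, knob top 50 mm. Seated, it is 90 mm above the canister's origin.
- lid_knob (a point): Point on the lid's axis 36 mm above the lid's origin, within the knob, where to grip it: an upright cylinder, diameter 32 mm, 34 mm tall from the flange's top, with a narrower foot (20 mm) in its lowest 6 mm.
- stand: Twine stand: dark wooden disc, diameter 110 mm, 18 mm thick, with an upright steel spindle of diameter 12 mm at its centre; 0.9 kg, loose, standing on the table. Origin at the centre of its underside, z up.
- spindle_top (a point): Top end of the spindle, 99 mm above the underside of the stand.
- spool: Firm roll of tan twine, a ring-shaped cylinder, outer diameter 54 mm, height 72 mm, bore 20 mm right through; about 0.15 kg. It starts on the stand with the spindle through its bore, the spindle's end 9 mm above its top. Origin on its axis at its underside, z up along the axis.
- spool_top (a point): Centre of the roll's upper end, 72 mm above its origin.
- mug: Bystander: white mug, 80 mm in diameter, 90 mm tall. Origin at the centre of its underside.
- jar: Bystander: closed amber glass jar, 66 mm in diameter, 100 mm tall. Origin at the centre of its underside.
- spoon: Bystander: wooden spoon, 200 mm long, lying on the table. Origin under its middle.
Not all that is in view belongs to the job. Of the things that look like the stand, the smallest one is meant.

How it is judged:
By the outcome, as a careful person would: the job done as asked, in the order asked, and still so for the second after the job is handed in, with the robot touching nothing.
It also fails if it takes over 72 s, if anything falls off the work surface, if the arm or the gripper's body presses on something with over 40 N, if the wrist force passes 120 N, or if a joint passes its speed limit or range.

### The arm

A 7-joint arm with a two-finger parallel gripper is mounted at the origin on the work surface. World frame = base frame: x ahead of the robot, y to its left, z up, the work surface at z = 0. Lengths are in m, angles in rad, forces in N, time in s.
With the tool pointing down it reaches from about 0.4 to 0.85 m from the base axis. Payload 4.5 kg.
Tool frame: the origin (TCP) lies midway between the tips of the shut fingers; the grasp point (between the pads) lies r.grip_point_offset behind it (r.grip_point_offset is the distance from the TCP to the grasp point, in m); z points along the fingers, y is the line along which they close (so a half turn about z gives the same grasp; the last joint's range is limited). The gripper opens to 88 mm and grips with 3 to 60 N. Pads are 18 mm wide; open, the fingers measure 123 mm over their backs; the gripper's body (75 mm by 187 mm) begins 45 mm behind the grasp point.
Start: joints at [-1.102, 0.689, -0.195, 1.565, 0.157, 0.902, -0.215], TCP at [0.263, 0.567, 0.239] pointing down, gripper open.
Joint ranges: [-3.01, 3.01], [-0.46, 2.08], [-1.47, 1.51], [0.13, 2.56], [-1, 4.14], [0.04, 2.09], [-2.66, 2.66]. Speed limits (rad/s): [2.57, 2.57, 3.14, 3.14, 3.14, 3.14, 3.14].

### API

Orientations are given as a unit quaternion [x, y, z, w].
In Python, from plant import r gives the robot as it stands.
- The arm moves only by the shell command python3 -m jog 'ROWS' [FORCE]. ROWS is JSON, a list of rows, each an object of numbers: "wx", "wy", "wz": the turn, a rotation vector about the world's x, y, z as a fraction of full scale; "dx", "dy", "dz": the shift along the world's x, y, z as a fraction of full scale; "hand": the closure, from 0 (fully open) to 1 (shut). In form: [{"wx": .., "wy": .., "wz": .., "dx": .., "dy": .., "dz": .., "hand": ..}, ...]. A call has 1 to 5 rows; each row shifts and turns the commanded pose from where the row before left it; what a row does not reach is not made up. Full scale, the value 1, is 0.25 m for a shift and 2 rad for a turn. A row lasts 1/12 s, in which the tool goes at most 41.7 mm and 7.16 degrees, less where a joint would pass 70% of its speed; a pose out of reach is approached as far as the arm can. A call with a number of a shift or a turn outside -1 to 1 is refused whole. A call with a gripper value outside its range is refused whole. The fingers move at their own pace and stop on an object; FORCE is the grip in N (left out, the last holds). Time passes only in rows, so rows that do not move let the fingers close. It gives the time, the measured TCP pose, the force, the opening and the grip force at its end, in the units of the state.
- r.get_state(): the state, without advancing time (a new reading comes with each control period).
- r.snapshot(name): name is "scene" or "top"; returns the picture (384x512x3 uint8, red, green, blue); there is no depth.
- r.camera_info(name): a dict with "mtx" (3x3 intrinsics, pixels), "R" (3x3) and "t" (3): a world point X has camera coordinates R X + t. Camera axes: x right, y down, z forward; pixel columns grow to the right and rows downward; lengths in m; the calibration is good to about 2 mm. A picture is of the moment at which its call begins. camera_info takes no time and is no camera call.
- r.finish_job(): hands the job in; it is judged then, once.
Trained networks look in the newest picture that a camera, given by its name, has taken for a name from the list of things; names that differ only in an ending like _2 or _b are one class to them, and where a whole thing is asked for, a point or a joint stands for the part that bears it (a point fixed in the world has none). Each returns a list of dicts, best first, with "p" (0 to 1); they miss things now and then, are a little off and sometimes report something else, mostly with a low value. They report only what shows in the picture. A call takes as long as a camera call. They do not tell look-alikes from the thing itself.
- r.search_frame(camera, query): "bbox" ([left, top, right, bottom] in pixels, round what is visible of it).
- r.masks_of(camera, query): "region" (384x512 bool, what is visible of it) and "bbox" ([left, top, right, bottom] in pixels, round what is visible of it).
The state is a dict: "clock": time; "q": joint angles; "qd": joint speeds; "joint_torque": joint torques, N m; "tool_pos": TCP position; "eef_rot": TCP orientation; "contact_force": force on the tool from outside, world axes, zero at the start; "moment": the same for the moment, N m; "opening": opening from 0.0 (shut) to 1.0 (fully open); "finger_force": force on a finger pad.
Only numpy, scipy, OpenCV 4.12 (cv2) and the standard library are available. Lean on these libraries where they do the work, as an engineer would, in place of code of your own. Each camera call takes 0.05 s, during which the arm holds its last target. There are 200 camera calls.

## Working session

There is one attempt and no reset: what is moved stays moved. The work goes in short steps, Python scripts to look and compute and a shell command to move; the robot and the scene stay as the last step left them, time stands still between calls to the robot, and variables do not carry over. Pictures are saved under pics/ and viewed, at most 10 in all, crops included, and the job is handed in when it is done.

```bash
ls; mkdir -p pics
python3 - <<'E'
from plant import r
import cv2,numpy as np
for n in("scene","top"):
    im=r.snapshot(n); cv2.imwrite(f"pics/{n}0.png",im[:,:,::-1])
    ci=r.camera_info(n); print(n,ci)
    for q in("canister","lid","lid_knob","stand","spindle_top","spool","spool_top","mug","jar","spoon"):
        print(q,[(np.round(d["bbox"]).tolist(),round(d["p"],2)) for d in r.search_frame(n,q)])
print(r.get_state(),r.grip_point_offset)
E
```

```text
pics
scene {'mtx': array([[375.5242425 ,   0.        , 254.97275851],
       [  0.        , 375.5242425 , 190.27533185],
       [  0.        ,   0.        ,   1.        ]]), 'R': array([[ 8.14885847e-04,  9.99996623e-01, -2.46768020e-03],
       [ 7.21009129e-01, -2.29745718e-03, -6.92921754e-01],
       [-6.92925084e-01, -1.21456782e-03, -7.21008567e-01]]), 't': array([-0.04800613, -0.339279  ,  1.44367945])}
canister []
lid [([203.0, 179.0, 259.0, 227.0], 0.97)]
lid_knob [([201.0, 183.0, 258.0, 224.0], 0.72), ([130.0, 233.0, 165.0, 274.0], 0.61)]
stand [([367.0, 180.0, 431.0, 241.0], 0.84), ([307.0, 124.0, 361.0, 175.0], 0.72), ([312.0, 176.0, 352.0, 213.0], 0.57)]
spindle_top [([310.0, 124.0, 362.0, 173.0], 0.76), ([368.0, 181.0, 425.0, 242.0], 0.72), ([314.0, 175.0, 350.0, 218.0], 0.71)]
spool [([325.0, 173.0, 347.0, 201.0], 0.75)]
spool_top [([326.0, 170.0, 341.0, 201.0], 0.81)]
mug [([301.0, 237.0, 346.0, 283.0], 0.75), ([328.0, 169.0, 343.0, 201.0], 0.25)]
jar [([131.0, 234.0, 162.0, 273.0], 0.72)]
spoon []
top {'mtx': array([[472.14823969,   0.        , 255.15667281],
       
[... 1104 characters left out ...]
 1.1, 'q': array([-1.10221341,  0.68910456, -0.19460145,  1.56529596,  0.15729638,
        0.90248033, -0.21507249]), 'qd': array([ 0.00022758,  0.00072159,  0.00017579,  0.00075907, -0.00096162,
       -0.00105986, -0.00082032]), 'joint_torque': array([ 5.24283023e-04, -5.27516985e+01, -1.26675032e+00, -1.53749549e+01,
       -5.19191846e-02, -4.02648348e-04,  3.58079706e-05]), 'tool_pos': array([0.26324523, 0.56689074, 0.23874098]), 'eef_rot': array([2.15659654e-01, 9.76468592e-01, 4.79216523e-05, 2.84364360e-07]), 'contact_force': array([0.33114072, 0.342068  , 0.42143188]), 'moment': array([-0.00692666,  0.04409874,  0.00388523]), 'finger_force': 0.0, 'opening': 1.002235898362103} 0.0187
```

View pics/scene0.png

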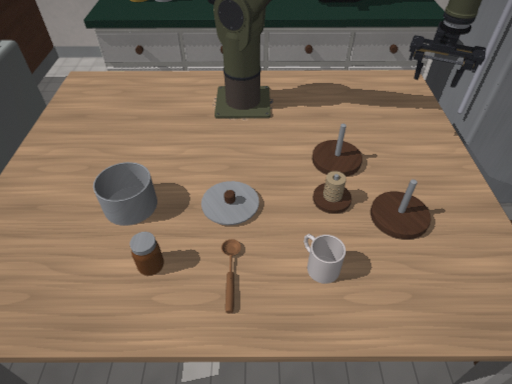

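View pics/top0.png

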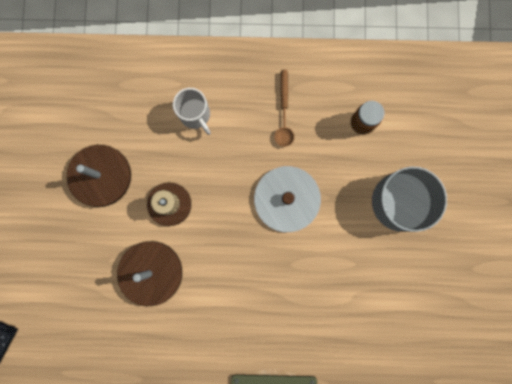

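The scene shows the canister at left (127,193), lid (231,203), roll on the smallest stand (333,190), and the mug, jar and spoon at the front. The top view puts the roll at (163,203), lid (287,199) and canister (408,200). Next I fit models to the masks in both views.

```bash
cat > h.py <<'E'
from plant import r
import cv2,numpy as np
from scipy.optimize import minimize
A=np.linspace(0,2*np.pi,60)
CYL={"canister":[(.075,0),(.075,.1)],"lid":[(.082,.010),(.082,.016)],"knob":[(.016,.022),(.016,.05)],
 "spool":[(.027,.018),(.027,.09)],"stand":[(.055,0),(.055,.018)],"mug":[(.04,0),(.04,.09)],"jar":[(.033,0),(.033,.1)]}
def proj(n,P):
    c=r.camera_info(n);q=(c["R"]@np.atleast_2d(P).T).T+c["t"];q=q@c["mtx"].T;return q[:,:2]/q[:,2:]
def hull(n,k,x,y,dz=0):
    P=np.vstack([np.c_[x+R*np.cos(A),y+R*np.sin(A),0*A+z+dz] for R,z in CYL[k]])
    return cv2.convexHull(proj(n,P).astype(np.float32))
def ray(n,uv,z):
    c=r.camera_info(n);d=c["R"].T@np.linalg.solve(c["mtx"],[*uv,1]);o=-c["R"].T@c["t"];return (o+d*(z-o[2])/d[2])[:2]
def fit(n,k,region,dz=0):
    m=region.astype(np.uint8);S=4
    cs,_=cv2.findContours(m,0,1);c=max(cs,key=cv2.contourArea)
    m=cv2.drawContours(0*m,[cv2.convexHull(c)],-1,1,-1)
    M=cv2.resize(m,None,fx=S,fy=S,interpolation=0)
    b=cv2.boundingRect(c);x0=ray(n,(b[0]+b[2]/2,b[1]+b[3]/2),.5*(CYL[k][0][1]+CYL[k][1][1])+dz)
    def f(p):
        h=hull(n,k,*p,dz);g=cv2.fillConvexPoly(np.zeros_like(M),np.round(((h+.5)*S-.5)*16).astype(np.int32),1,shift=4)
        return 1-(g&M).sum()/(g|M).sum()
    s=minimize(f,x0,method="Nelder-Mead",options=dict(initial_simplex=[x0,x0+[.01,0],x0+[0,.01]],xatol=1e-4))
    return s.x.round(4),round(1-s.fun,3)
def best(n,q,uv=None):
    L=r.masks_of(n,q)
    if uv is not None:L=[d for d in L if d["bbox"][0]-3<=uv[0]<=d["bbox"][2]+3 and d["bbox"][1]-3<=uv[1]<=d["bbox"][3]+3]
    return L[0] if L else None
E
python3 - <<'E'
from h import *
UV={"scene":dict(canister=(127,193),lid=(231,203),spool=(334,188),stand=(331,198),mug=(325,258),jar=(147,253)),
"top":dict(canister=(408,200),lid=(287,199),spool=(163,203),stand=(169,204),mug=(190,105),jar=(367,117))}
for n in UV:
    r.snapshot(n)
    for k,uv in UV[n].items():
        for _ in range(4):
            d=best(n,k,uv)
            if d: break
        print(n,k,*( (fit(n,k,d["region"]),d["bbox"],d["p"]) if d else ["none"]))
print(ray("top",(163,202),.099),ray("top",(287,198),.05))
E
```

```text
scene canister (array([ 0.5284, -0.3104]), np.float64(0.977)) [93.5, 162.7, 155.9, 224.9] 0.71
scene lid (array([ 0.5274, -0.0255]), np.float64(0.953)) [202.5, 175.9, 256.9, 226.7] 0.89
scene spool (array([0.5078, 0.2681]), np.float64(0.938)) [325.6, 169.9, 345.7, 200.8] 0.6
scene stand (array([0.5095, 0.2667]), np.float64(0.92)) [314.4, 175.2, 350.7, 214.0] 0.59
scene mug (array([0.7418, 0.2139]), np.float64(0.875)) [301.0, 235.4, 345.4, 284.2] 0.85
scene jar (array([ 0.7302, -0.2141]), np.float64(0.902)) [129.7, 232.4, 166.4, 272.5] 0.75
top canister (array([ 0.528 , -0.3105]), np.float64(0.982)) [368.8, 165.8, 449.9, 234.8] 0.92
top lid (array([ 0.5289, -0.0264]), np.float64(0.982)) [255.3, 168.3, 319.6, 232.9] 0.86
top spool (array([0.5097, 0.2665]), np.float64(0.932)) [150.6, 192.3, 177.5, 215.5] 0.94
top stand (array([0.5095, 0.2668]), np.float64(0.923)) [146.4, 182.5, 190.1, 227.8] 0.59
top mug (array([0.7412, 0.2119]), np.float64(0.894)) [174.6, 88.3, 213.1, 134.4] 0.86
top jar (array([ 0.7244, -0.2124]), np.float64(0.848)) [350.6, 100.2, 384.3, 137.3] 0.58
[0.50681026 0.26409772] [ 0.52633957 -0.02310199]
```

```bash
python3 -m jog '[{"dx":0.082,"dy":-0.1},{"dx":0.082,"dy":-0.1},{"dx":0.082,"dy":-0.1},{"dx":0.082,"dy":-0.1},{"dx":0.082,"dy":-0.1}]' 25
python3 -m jog '[{"dx":0.082,"dy":-0.1},{"dx":0.082,"dy":-0.1},{"dx":0.082,"dy":-0.1},{"dx":0.082,"dy":-0.1},{"dx":0.082,"dy":-0.1}]'
python3 -m jog '[{"dx":0.082,"dy":-0.1},{"dx":0.082,"dy":-0.1},{"dx":0},{"dx":0}]'
python3 - <<'E'
from h import *
for p,z in(((88,171),.12),((140,278),.12),((98,178),.018),((150,272),.018)):print(ray("top",p,z))
print(r.get_state()["q"])
E
```

```text
[0.57188187 0.43287608]
[0.33629897 0.30329042]
[0.56821006 0.44383987]
[0.34171918 0.30411929]
[-1.10219733  0.68910052 -0.19459182  1.56529478  0.15730142  0.902518
 -0.21511209]invalid input
invalid input
invalid input
```

```bash
python3 -m jog '[{"wx":0,"wy":0,"wz":0,"dx":0.082,"dy":-0.1,"dz":0,"hand":0},{"wx":0,"wy":0,"wz":0,"dx":0.082,"dy":-0.1,"dz":0,"hand":0},{"wx":0,"wy":0,"wz":0,"dx":0.082,"dy":-0.1,"dz":0,"hand":0},{"wx":0,"wy":0,"wz":0,"dx":0.082,"dy":-0.1,"dz":0,"hand":0},{"wx":0,"wy":0,"wz":0,"dx":0.082,"dy":-0.1,"dz":0,"hand":0}]' 25
```

```text
clock: 2.22
tool_pos: [0.3666, 0.4407, 0.2388]
eef_rot: [0.216, 0.977, 0.0, 0.0]
contact_force: [0.0, -0.7, 1.6]
opening: 1.002
finger_force: 0.0
```

```bash
python3 -m jog '[{"wx":0,"wy":0,"wz":0,"dx":0.082,"dy":-0.1,"dz":0,"hand":0},{"wx":0,"wy":0,"wz":0,"dx":0.082,"dy":-0.1,"dz":0,"hand":0},{"wx":0,"wy":0,"wz":0,"dx":0.082,"dy":-0.1,"dz":0,"hand":0},{"wx":0,"wy":0,"wz":0,"dx":0.082,"dy":-0.1,"dz":0,"hand":0},{"wx":0,"wy":0,"wz":0,"dx":0.082,"dy":-0.1,"dz":0,"hand":0}]'
python3 -m jog '[{"wx":0,"wy":0,"wz":0,"dx":0.082,"dy":-0.1,"dz":0,"hand":0},{"wx":0,"wy":0,"wz":0,"dx":0.079,"dy":-0.1,"dz":0,"hand":0},{"wx":0,"wy":0,"wz":0,"dx":0,"dy":0,"dz":-0.04,"hand":0},{"wx":0,"wy":0,"wz":0,"dx":0,"dy":0,"dz":-0.04,"hand":0}]'
```

```text
clock: 2.63
tool_pos: [0.4692, 0.3156, 0.2389]
eef_rot: [0.216, 0.976, 0.0, 0.0]
contact_force: [-0.9, 0.4, 0.3]
opening: 1.0
finger_force: 0.0
clock: 2.97
tool_pos: [0.5104, 0.2648, 0.2187]
eef_rot: [0.218, 0.976, 0.0, 0.001]
contact_force: [-0.3, 0.1, -0.1]
opening: 1.003
finger_force: 0.0
```

```bash
python3 -m jog '[{"wx":0,"wy":0,"wz":0,"dx":0,"dy":0,"dz":-0.1,"hand":0},{"wx":0,"wy":0,"wz":0,"dx":0,"dy":0,"dz":-0.1,"hand":0},{"wx":0,"wy":0,"wz":0,"dx":0,"dy":0,"dz":-0.1,"hand":0},{"wx":0,"wy":0,"wz":0,"dx":0,"dy":0,"dz":-0.1,"hand":0},{"wx":0,"wy":0,"wz":0,"dx":0,"dy":0,"dz":0,"hand":0}]'
python3 - <<'E'
from h import *
im=r.snapshot("scene");cv2.imwrite("pics/g1.png",cv2.resize(im[110:260,260:460,::-1],None,fx=4,fy=4))
print(r.get_state()["tool_pos"],r.get_state()["q"])
E
```

```text
clock: 3.38
tool_pos: [0.5044, 0.2669, 0.1143]
eef_rot: [0.214, 0.977, -0.003, -0.004]
contact_force: [-0.6, 0.1, -0.5]
opening: 1.0
finger_force: 0.0
[0.50568183 0.26739299 0.1165058 ] [-0.45687077  0.79600385 -0.18773771  1.82474946  0.25547854  0.55012505
  0.32980933]
```

View pics/g1.png

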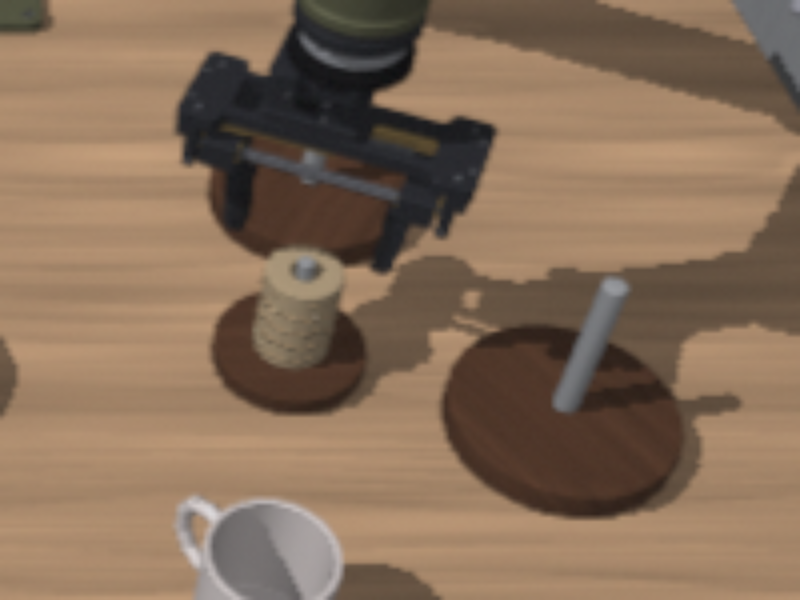

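The fingers straddle the roll along the camera's line of sight, with tips at crop (235,220) and (385,265) and the roll top at (305,268). I'll descend slowly and check the settled pose.

```bash
python3 -m jog '[{"wx":0,"wy":0,"wz":0,"dx":0,"dy":0,"dz":-0.04,"hand":0},{"wx":0,"wy":0,"wz":0,"dx":0,"dy":0,"dz":-0.05,"hand":0},{"wx":0,"wy":0,"wz":0,"dx":0,"dy":0,"dz":-0.05,"hand":0},{"wx":0,"wy":0,"wz":0,"dx":0,"dy":0,"dz":-0.05,"hand":0},{"wx":0,"wy":0,"wz":0,"dx":0,"dy":0,"dz":-0.045,"hand":0}]'
python3 -m jog '[{"wx":0,"wy":0,"wz":0,"dx":0,"dy":0,"dz":0,"hand":0},{"wx":0,"wy":0,"wz":0,"dx":0,"dy":0,"dz":0,"hand":0}]'
python3 - <<'E'
from h import *
print(proj("scene",[[.5057,.2674,.1165],[.5092,.2668,.09]]))
im=r.snapshot("top");cv2.imwrite("pics/g2.png",cv2.resize(im[130:280,70:270,::-1],None,fx=4,fy=4))
for i in range(3):
    r.snapshot("top");print(r.get_state()["tool_pos"],r.get_state()["contact_force"])
E
```

```text
clock: 3.85
tool_pos: [0.5092, 0.268, 0.0605]
eef_rot: [0.215, 0.977, 0.001, 0.001]
contact_force: [0.5, 0.0, 0.2]
opening: 1.002
finger_force: 0.0
clock: 4.02
tool_pos: [0.5085, 0.2673, 0.0602]
eef_rot: [0.216, 0.977, 0.0, 0.0]
contact_force: [0.4, -1.0, -0.2]
opening: 0.997
finger_force: 0.0
[[336.67609611 169.43077314]
 [335.15246373 177.41752993]]
[0.50901818 0.2674145  0.06086393] [ 0.39992801 -0.63683817  0.08980453]
[0.50907878 0.26729435 0.06088643] [0.03393359 0.78907455 0.46859098]
[0.50907537 0.26723808 0.06087717] [ 0.29154941  0.56467932 -0.39306785]
```

View pics/g2.png

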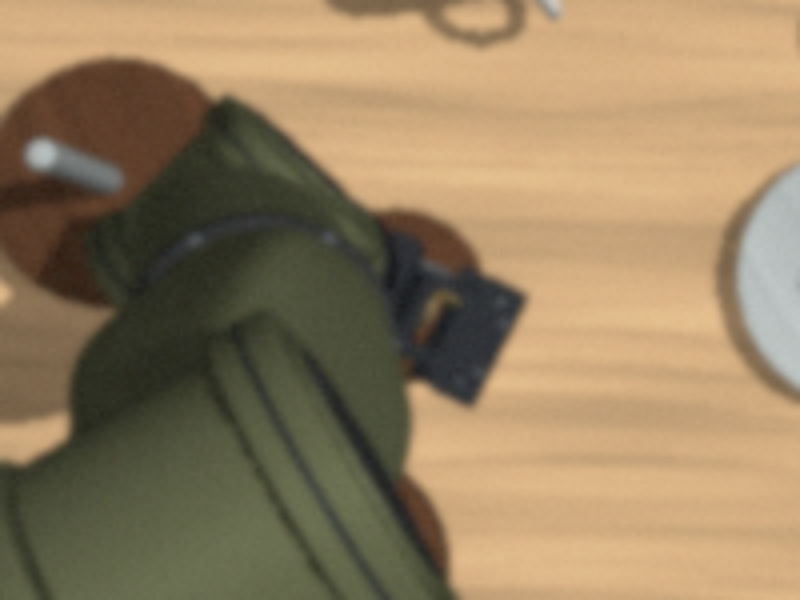

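The arm covers the roll in the top view, and the other spindle at (45,155) is clear. The forces are nil. Closing.

```bash
python3 -m jog '[{"wx":0,"wy":0,"wz":0,"dx":0,"dy":0,"dz":0,"hand":1},{"wx":0,"wy":0,"wz":0,"dx":0,"dy":0,"dz":0,"hand":1},{"wx":0,"wy":0,"wz":0,"dx":0,"dy":0,"dz":0,"hand":1},{"wx":0,"wy":0,"wz":0,"dx":0,"dy":0,"dz":0,"hand":1},{"wx":0,"wy":0,"wz":0,"dx":0,"dy":0,"dz":0,"hand":1}]' 20
python3 -m jog '[{"wx":0,"wy":0,"wz":0,"dx":0,"dy":0,"dz":0,"hand":1},{"wx":0,"wy":0,"wz":0,"dx":0,"dy":0,"dz":0,"hand":1},{"wx":0,"wy":0,"wz":0,"dx":0,"dy":0,"dz":0,"hand":1}]'
```

```text
clock: 4.63
tool_pos: [0.5085, 0.2668, 0.06]
eef_rot: [0.216, 0.976, 0.0, 0.0]
contact_force: [0.2, -0.3, -0.2]
opening: 0.644
finger_force: 0.0
clock: 4.88
tool_pos: [0.5086, 0.267, 0.0601]
eef_rot: [0.216, 0.976, 0.0, 0.0]
contact_force: [0.0, 0.5, 0.0]
opening: 0.613
finger_force: 20.0
```

```bash
python3 -m jog '[{"wx":0,"wy":0,"wz":0,"dx":0,"dy":0,"dz":0.02,"hand":1},{"wx":0,"wy":0,"wz":0,"dx":0,"dy":0,"dz":0.03,"hand":1},{"wx":0,"wy":0,"wz":0,"dx":0,"dy":0,"dz":0.03,"hand":1},{"wx":0,"wy":0,"wz":0,"dx":0,"dy":0,"dz":0.03,"hand":1},{"wx":0,"wy":0,"wz":0,"dx":0,"dy":0,"dz":0.03,"hand":1}]'
python3 -m jog '[{"wx":0,"wy":0,"wz":0,"dx":0,"dy":0,"dz":0.05,"hand":1},{"wx":0,"wy":0,"wz":0,"dx":0,"dy":0,"dz":0.05,"hand":1},{"wx":0,"wy":0,"wz":0,"dx":0,"dy":0,"dz":0.05,"hand":1},{"wx":0,"wy":0,"wz":0,"dx":0,"dy":0,"dz":0.05,"hand":1},{"wx":0,"wy":0,"wz":0,"dx":0,"dy":0,"dz":0.05,"hand":1}]'
python3 -m jog '[{"wx":0,"wy":0,"wz":0,"dx":0,"dy":0,"dz":0.05,"hand":1},{"wx":0,"wy":0,"wz":0,"dx":0,"dy":0,"dz":0.05,"hand":1},{"wx":0,"wy":0,"wz":0,"dx":0,"dy":0,"dz":0.05,"hand":1},{"wx":0,"wy":0,"wz":0,"dx":0,"dy":0,"dz":0,"hand":1}]'
```

```text
clock: 5.3
tool_pos: [0.5086, 0.2669, 0.096]
eef_rot: [0.216, 0.976, 0.0, 0.0]
contact_force: [-0.6, 0.0, -1.2]
opening: 0.614
finger_force: 20.0
clock: 5.72
tool_pos: [0.5084, 0.2668, 0.1588]
eef_rot: [0.216, 0.976, 0.0, 0.0]
contact_force: [0.4, -0.5, -2.5]
opening: 0.614
finger_force: 20.0
clock: 6.05
tool_pos: [0.5097, 0.2677, 0.1979]
eef_rot: [0.216, 0.976, 0.002, 0.002]
contact_force: [0.5, 0.3, -1.2]
opening: 0.612
finger_force: 20.0
```

```bash
python3 -m jog '[{"wx":0,"wy":0,"wz":0,"dx":0,"dy":-0.08,"dz":0,"hand":1},{"wx":0,"wy":0,"wz":0,"dx":0,"dy":-0.13,"dz":0,"hand":1},{"wx":0,"wy":0,"wz":0,"dx":0,"dy":-0.13,"dz":0,"hand":1},{"wx":0,"wy":0,"wz":0,"dx":0.01,"dy":-0.13,"dz":0,"hand":1},{"wx":0,"wy":0,"wz":0,"dx":0.01,"dy":-0.13,"dz":0,"hand":1}]'
python3 -m jog '[{"wx":0,"wy":0,"wz":0,"dx":0.01,"dy":-0.13,"dz":0,"hand":1},{"wx":0,"wy":0,"wz":0,"dx":0.01,"dy":-0.13,"dz":0,"hand":1},{"wx":0,"wy":0,"wz":0,"dx":0.01,"dy":-0.13,"dz":0,"hand":1},{"wx":0,"wy":0,"wz":0,"dx":0.01,"dy":-0.13,"dz":0,"hand":1},{"wx":0,"wy":0,"wz":0,"dx":0.01,"dy":-0.13,"dz":0,"hand":1}]'
python3 -m jog '[{"wx":0,"wy":0,"wz":0,"dx":0.01,"dy":-0.13,"dz":0,"hand":1},{"wx":0,"wy":0,"wz":0,"dx":0,"dy":-0.13,"dz":0,"hand":1},{"wx":0,"wy":0,"wz":0,"dx":0,"dy":-0.13,"dz":0,"hand":1},{"wx":0,"wy":0,"wz":0,"dx":0,"dy":-0.13,"dz":0,"hand":1},{"wx":0,"wy":0,"wz":0,"dx":0,"dy":-0.13,"dz":0,"hand":1}]'
python3 -m jog '[{"wx":0,"wy":0,"wz":0,"dx":0,"dy":-0.13,"dz":0,"hand":1},{"wx":0,"wy":0,"wz":0,"dx":0,"dy":-0.1,"dz":0,"hand":1},{"wx":0,"wy":0,"wz":0,"dx":0,"dy":-0.05,"dz":0,"hand":1},{"wx":0,"wy":0,"wz":0,"dx":0,"dy":0,"dz":0,"hand":1},{"wx":0,"wy":0,"wz":0,"dx":0,"dy":0,"dz":0,"hand":1}]'
```

```text
clock: 6.47
tool_pos: [0.5129, 0.1154, 0.1948]
eef_rot: [0.215, 0.977, -0.0, -0.0]
contact_force: [0.6, 0.5, -2.3]
opening: 0.608
finger_force: 20.0
clock: 6.88
tool_pos: [0.5255, -0.0473, 0.1948]
eef_rot: [0.216, 0.976, -0.0, -0.0]
contact_force: [-0.1, -0.3, -1.7]
opening: 0.608
finger_force: 20.0
clock: 7.3
tool_pos: [0.5278, -0.2097, 0.1947]
eef_rot: [0.216, 0.976, 0.0, -0.0]
contact_force: [-0.5, 0.2, -3.0]
opening: 0.611
finger_force: 20.0
clock: 7.72
tool_pos: [0.5283, -0.2769, 0.1946]
eef_rot: [0.216, 0.976, 0.001, -0.0]
contact_force: [0.3, 0.4, -1.9]
opening: 0.61
finger_force: 20.0
```

```bash
python3 -m jog '[{"wx":0,"wy":0,"wz":0,"dx":0,"dy":-0.06,"dz":0,"hand":1},{"wx":0,"wy":0,"wz":0,"dx":0,"dy":-0.05,"dz":0,"hand":1},{"wx":0,"wy":0,"wz":0,"dx":0,"dy":-0.024,"dz":0,"hand":1},{"wx":0,"wy":0,"wz":0,"dx":0,"dy":0,"dz":0,"hand":1},{"wx":0,"wy":0,"wz":0,"dx":0,"dy":0,"dz":0,"hand":1}]'
python3 - <<'E'
from h import *
for n in("scene","top"):
    im=r.snapshot(n)
    cv2.imwrite(f"pics/c_{n}.png",im[:,:,::-1])
    d=best(n,"canister");print(n,d and (fit(n,"canister",d["region"]),d["bbox"]))
a=cv2.imread("pics/c_scene.png")[60:260,40:240];b=cv2.imread("pics/c_top.png")[100:300,312:512]
cv2.imwrite("pics/c.png",cv2.resize(np.hstack([a,b]),(800,400)))
print(r.get_state()["tool_pos"])
E
```

```text
clock: 8.13
tool_pos: [0.5284, -0.3116, 0.1949]
eef_rot: [0.216, 0.976, 0.0, -0.0]
contact_force: [0.6, 1.1, -2.3]
opening: 0.61
finger_force: 20.0
scene ((array([0.7094, 0.2062]), np.float64(0.432)), [301.1, 236.9, 345.0, 282.8])
top ((array([ 0.5276, -0.31  ]), np.float64(0.791)), [374.1, 171.0, 449.8, 233.9])
[ 0.52865999 -0.31067719  0.19500041]
```

View pics/c.png

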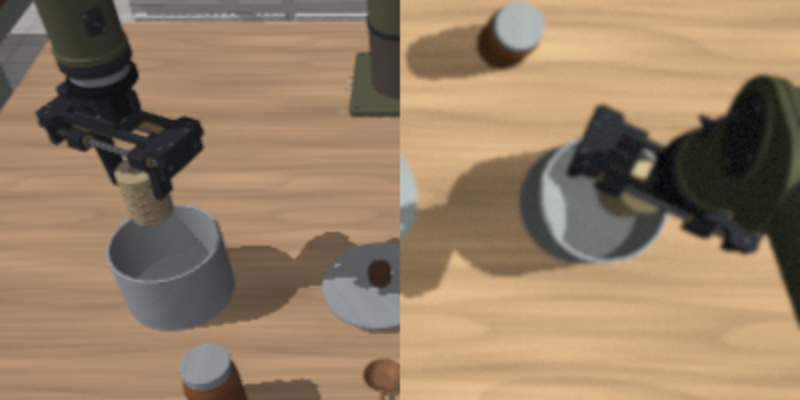

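The roll hangs upright over the canister mouth, at left crop (147,195) above the mouth at (165,243). Lowering it.

```bash
python3 -m jog '[{"wx":0,"wy":0,"wz":0,"dx":0,"dy":0,"dz":-0.04,"hand":1},{"wx":0,"wy":0,"wz":0,"dx":0,"dy":0,"dz":-0.06,"hand":1},{"wx":0,"wy":0,"wz":0,"dx":0,"dy":0,"dz":-0.06,"hand":1},{"wx":0,"wy":0,"wz":0,"dx":0,"dy":0,"dz":-0.06,"hand":1},{"wx":0,"wy":0,"wz":0,"dx":0,"dy":0,"dz":-0.06,"hand":1}]'
python3 -m jog '[{"wx":0,"wy":0,"wz":0,"dx":0,"dy":0,"dz":-0.06,"hand":1},{"wx":0,"wy":0,"wz":0,"dx":0,"dy":0,"dz":-0.06,"hand":1},{"wx":0,"wy":0,"wz":0,"dx":0,"dy":0,"dz":-0.06,"hand":1},{"wx":0,"wy":0,"wz":0,"dx":0,"dy":0,"dz":-0.06,"hand":1},{"wx":0,"wy":0,"wz":0,"dx":0,"dy":0,"dz":-0.03,"hand":1}]'
python3 -m jog '[{"wx":0,"wy":0,"wz":0,"dx":0,"dy":0,"dz":-0.01,"hand":1},{"wx":0,"wy":0,"wz":0,"dx":0,"dy":0,"dz":0,"hand":1},{"wx":0,"wy":0,"wz":0,"dx":0,"dy":0,"dz":0,"hand":1}]'
```

```text
clock: 8.75
tool_pos: [0.5284, -0.3112, 0.1237]
eef_rot: [0.215, 0.977, 0.0, -0.0]
contact_force: [0.5, -0.0, -2.5]
opening: 0.607
finger_force: 20.0
clock: 9.17
tool_pos: [0.5275, -0.3106, 0.0552]
eef_rot: [0.215, 0.977, 0.001, -0.001]
contact_force: [-0.2, 0.3, -2.5]
opening: 0.612
finger_force: 20.0
clock: 9.42
tool_pos: [0.529, -0.3116, 0.0554]
eef_rot: [0.216, 0.976, 0.0, 0.0]
contact_force: [0.5, -0.0, -1.4]
opening: 0.611
finger_force: 20.0
```

```bash
python3 -m jog '[{"wx":0,"wy":0,"wz":0,"dx":0,"dy":0,"dz":-0.01,"hand":1},{"wx":0,"wy":0,"wz":0,"dx":0,"dy":0,"dz":-0.01,"hand":1},{"wx":0,"wy":0,"wz":0,"dx":0,"dy":0,"dz":0,"hand":1},{"wx":0,"wy":0,"wz":0,"dx":0,"dy":0,"dz":0,"hand":1}]'
python3 -m jog '[{"wx":0,"wy":0,"wz":0,"dx":0,"dy":0,"dz":-0.006,"hand":1},{"wx":0,"wy":0,"wz":0,"dx":0,"dy":0,"dz":0,"hand":1}]'
python3 -m jog '[{"wx":0,"wy":0,"wz":0,"dx":0,"dy":0,"dz":-0.004,"hand":1},{"wx":0,"wy":0,"wz":0,"dx":0,"dy":0,"dz":0,"hand":1}]'
```

```text
clock: 9.75
tool_pos: [0.5285, -0.3117, 0.0502]
eef_rot: [0.216, 0.976, -0.0, 0.0]
contact_force: [-0.2, 0.7, -1.5]
opening: 0.61
finger_force: 20.0
clock: 9.92
tool_pos: [0.5285, -0.3116, 0.0484]
eef_rot: [0.216, 0.976, 0.0, -0.0]
contact_force: [-0.7, 0.4, -2.0]
opening: 0.609
finger_force: 20.0
clock: 10.08
tool_pos: [0.5284, -0.3116, 0.0474]
eef_rot: [0.216, 0.976, 0.0, -0.0]
contact_force: [-0.2, -0.1, -2.4]
opening: 0.608
finger_force: 20.0
```

```bash
python3 -m jog '[{"wx":0,"wy":0,"wz":0,"dx":0,"dy":0,"dz":-0.003,"hand":1},{"wx":0,"wy":0,"wz":0,"dx":0,"dy":0,"dz":0,"hand":1}]'
python3 -m jog '[{"wx":0,"wy":0,"wz":0,"dx":0,"dy":0,"dz":-0.002,"hand":1},{"wx":0,"wy":0,"wz":0,"dx":0,"dy":0,"dz":0,"hand":1}]'
```

```text
clock: 10.25
tool_pos: [0.5285, -0.3116, 0.047]
eef_rot: [0.216, 0.976, -0.0, 0.0]
contact_force: [-0.7, 0.4, 1.0]
opening: 0.61
finger_force: 20.0
clock: 10.42
tool_pos: [0.5286, -0.3116, 0.047]
eef_rot: [0.216, 0.976, -0.0, 0.0]
contact_force: [-1.1, 0.8, 5.8]
opening: 0.612
finger_force: 20.0
```

Force shows floor contact. I'll open partway and withdraw straight up.

```bash
python3 -m jog '[{"wx":0,"wy":0,"wz":0,"dx":0,"dy":0,"dz":0,"hand":0.2},{"wx":0,"wy":0,"wz":0,"dx":0,"dy":0,"dz":0,"hand":0.2},{"wx":0,"wy":0,"wz":0,"dx":0,"dy":0,"dz":0,"hand":0.2},{"wx":0,"wy":0,"wz":0,"dx":0,"dy":0,"dz":0,"hand":0.2},{"wx":0,"wy":0,"wz":0,"dx":0,"dy":0,"dz":0,"hand":0.2}]'
python3 -m jog '[{"wx":0,"wy":0,"wz":0,"dx":0,"dy":0,"dz":0.03,"hand":0.2},{"wx":0,"wy":0,"wz":0,"dx":0,"dy":0,"dz":0.05,"hand":0.2},{"wx":0,"wy":0,"wz":0,"dx":0,"dy":0,"dz":0.05,"hand":0.2},{"wx":0,"wy":0,"wz":0,"dx":0,"dy":0,"dz":0.07,"hand":0.2},{"wx":0,"wy":0,"wz":0,"dx":0,"dy":0,"dz":0.1,"hand":0.2}]'
python3 -m jog '[{"wx":0,"wy":0,"wz":0,"dx":0,"dy":0,"dz":0.1,"hand":0},{"wx":0,"wy":0,"wz":0,"dx":0,"dy":0.13,"dz":0.05,"hand":0},{"wx":0,"wy":0,"wz":0,"dx":0,"dy":0.13,"dz":0,"hand":0},{"wx":0,"wy":0,"wz":0,"dx":0,"dy":0.13,"dz":0,"hand":0},{"wx":0,"wy":0,"wz":0,"dx":0,"dy":0.13,"dz":0,"hand":0}]'
python3 -m jog '[{"wx":0,"wy":0,"wz":0,"dx":0,"dy":0.13,"dz":0,"hand":0},{"wx":0,"wy":0,"wz":0,"dx":0,"dy":0.13,"dz":0,"hand":0},{"wx":0,"wy":0,"wz":0,"dx":0,"dy":0.13,"dz":0,"hand":0},{"wx":0,"wy":0,"wz":0,"dx":0,"dy":0.13,"dz":0,"hand":0},{"wx":0,"wy":0,"wz":0,"dx":0,"dy":0.1,"dz":0,"hand":0}]'
python3 - <<'E'
from h import *
for n in("scene","top"):
    im=r.snapshot(n)
    cv2.imwrite(f"pics/d_{n}.png",im[:,:,::-1])
    for k,uv in(("canister",{"scene":(127,193),"top":(408,200)}[n]),):
        d=best(n,k,uv);print(n,k,d and (fit(n,k,d["region"]),d["bbox"]))
a=cv2.imread("pics/d_scene.png")[110:260,60:260];b=cv2.imread("pics/d_top.png")[125:275,312:512]
cv2.imwrite("pics/d.png",cv2.resize(np.hstack([a,b]),(800,300)))
E
```

```text
clock: 10.83
tool_pos: [0.5286, -0.3117, 0.0462]
eef_rot: [0.216, 0.976, 0.0, 0.0]
contact_force: [0.2, 0.2, 0.6]
opening: 0.803
finger_force: 0.0
clock: 11.25
tool_pos: [0.5278, -0.3113, 0.1221]
eef_rot: [0.216, 0.976, 0.0, -0.001]
contact_force: [-1.1, -0.2, -0.2]
opening: 0.796
finger_force: 0.0
clock: 11.67
tool_pos: [0.529, -0.1806, 0.1608]
eef_rot: [0.216, 0.976, 0.0, 0.002]
contact_force: [-0.2, 0.4, -0.1]
opening: 0.995
finger_force: 0.0
clock: 12.08
tool_pos: [0.5289, -0.0233, 0.1604]
eef_rot: [0.214, 0.977, 0.001, 0.001]
contact_force: [0.1, 0.2, -1.1]
opening: 1.0
finger_force: 0.0
scene canister ((array([ 0.529 , -0.3101]), np.float64(0.976)), [92.5, 162.3, 157.7, 224.1])
top canister ((array([ 0.529 , -0.3113]), np.float64(0.932)), [369.3, 163.0, 450.1, 235.1])
```

View pics/d.png

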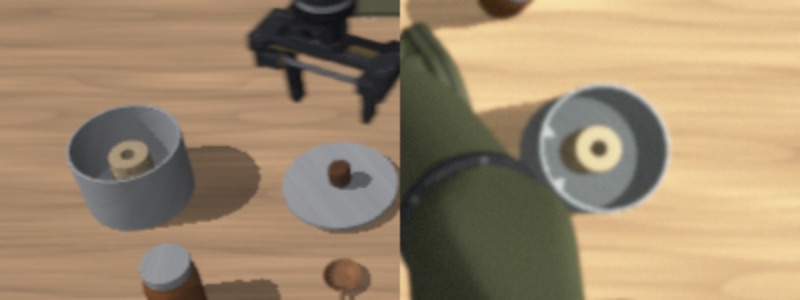

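The roll stands upright near the centre of the canister (right crop (598,148)), and the canister hasn't moved. Next, the lid knob.

```bash
python3 -m jog '[{"wx":0,"wy":0,"wz":0,"dx":0,"dy":0,"dz":0,"hand":0},{"wx":0,"wy":0,"wz":0,"dx":0,"dy":0,"dz":0,"hand":0},{"wx":0,"wy":0,"wz":0,"dx":0,"dy":0,"dz":0,"hand":0},{"wx":0,"wy":0,"wz":0,"dx":0,"dy":0,"dz":0,"hand":0}]'
python3 - <<'E'
from h import *
n="scene";r.snapshot(n)
d=best(n,"lid",(231,203));print(fit(n,"lid",d["region"]),d["bbox"],d["p"])
im=cv2.imread("pics/scene0.png")
# knob: dark blob near lid centre, initial pictures
for n,(x0,y0,x1,y1) in dict(scene=(215,183,247,208),top=(272,185,303,215)).items():
    g=cv2.cvtColor(cv2.imread(f"pics/{n}0.png"),cv2.COLOR_BGR2HSV)[y0:y1,x0:x1]
    m=np.zeros((384,512),bool);m[y0:y1,x0:x1]=(g[...,2]<100)&(g[...,1]>90)
    print(n,m.sum(),fit(n,"knob",m))
print(r.get_state()["tool_pos"])
E
```

```text
clock: 12.62
tool_pos: [0.5285, -0.0279, 0.1588]
eef_rot: [0.217, 0.976, -0.0, 0.0]
contact_force: [-0.1, 0.3, 0.5]
opening: 1.0
finger_force: 0.0
(array([ 0.5277, -0.0246]), np.float64(0.96)) [202.1, 176.7, 260.1, 227.7] 0.94
scene 109 (array([ 0.525, -0.025]), np.float64(0.697))
top 85 (array([ 0.5285, -0.0238]), np.float64(0.563))
[ 0.52846489 -0.0272794   0.15870685]
```

```bash
python3 -m jog '[{"wx":0,"wy":0,"wz":0,"dx":0,"dy":0.007,"dz":-0.06,"hand":0},{"wx":0,"wy":0,"wz":0,"dx":0,"dy":0,"dz":-0.08,"hand":0},{"wx":0,"wy":0,"wz":0,"dx":0,"dy":0,"dz":-0.08,"hand":0},{"wx":0,"wy":0,"wz":0,"dx":0,"dy":0,"dz":-0.08,"hand":0},{"wx":0,"wy":0,"wz":0,"dx":0,"dy":0,"dz":-0.08,"hand":0}]'
python3 -m jog '[{"wx":0,"wy":0,"wz":0,"dx":0,"dy":0,"dz":-0.06,"hand":0},{"wx":0,"wy":0,"wz":0,"dx":0,"dy":0,"dz":-0.04,"hand":0},{"wx":0,"wy":0,"wz":0,"dx":0,"dy":0,"dz":-0.03,"hand":0},{"wx":0,"wy":0,"wz":0,"dx":0,"dy":0,"dz":0,"hand":0},{"wx":0,"wy":0,"wz":0,"dx":0,"dy":0,"dz":0,"hand":0}]'
```

```text
clock: 13.13
tool_pos: [0.5287, -0.0251, 0.0629]
eef_rot: [0.216, 0.976, 0.0, 0.0]
contact_force: [-0.3, -0.2, -0.3]
opening: 0.997
finger_force: 0.0
clock: 13.55
tool_pos: [0.5286, -0.0249, 0.0314]
eef_rot: [0.216, 0.976, 0.0, 0.0]
contact_force: [0.1, 1.2, 1.2]
opening: 0.997
finger_force: 0.0
```

```bash
python3 -m jog '[{"wx":0,"wy":0,"wz":0,"dx":0,"dy":0,"dz":-0.022,"hand":0.3},{"wx":0,"wy":0,"wz":0,"dx":0,"dy":0,"dz":-0.02,"hand":0.3},{"wx":0,"wy":0,"wz":0,"dx":0,"dy":0,"dz":0,"hand":0.3},{"wx":0,"wy":0,"wz":0,"dx":0,"dy":0,"dz":0,"hand":0.3}]'
python3 -m jog '[{"wx":0,"wy":0,"wz":0,"dx":0,"dy":0,"dz":0,"hand":1},{"wx":0,"wy":0,"wz":0,"dx":0,"dy":0,"dz":0,"hand":1},{"wx":0,"wy":0,"wz":0,"dx":0,"dy":0,"dz":0,"hand":1},{"wx":0,"wy":0,"wz":0,"dx":0,"dy":0,"dz":0,"hand":1},{"wx":0,"wy":0,"wz":0,"dx":0,"dy":0,"dz":0,"hand":1}]' 35
python3 -m jog '[{"wx":0,"wy":0,"wz":0,"dx":0,"dy":0,"dz":0,"hand":1},{"wx":0,"wy":0,"wz":0,"dx":0,"dy":0,"dz":0,"hand":1},{"wx":0,"wy":0,"wz":0,"dx":0,"dy":0,"dz":0,"hand":1},{"wx":0,"wy":0,"wz":0,"dx":0,"dy":0,"dz":0,"hand":1},{"wx":0,"wy":0,"wz":0,"dx":0,"dy":0,"dz":0,"hand":1}]'
```

```text
clock: 13.88
tool_pos: [0.5284, -0.0249, 0.0207]
eef_rot: [0.216, 0.976, 0.0, -0.0]
contact_force: [-0.2, -0.6, -0.0]
opening: 0.721
finger_force: 0.0
clock: 14.3
tool_pos: [0.5284, -0.0252, 0.0209]
eef_rot: [0.216, 0.976, -0.0, -0.0]
contact_force: [-0.8, 0.6, 1.9]
opening: 0.351
finger_force: 35.1
clock: 14.72
tool_pos: [0.5283, -0.0252, 0.0208]
eef_rot: [0.216, 0.976, -0.0, -0.0]
contact_force: [-0.5, -0.2, 3.3]
opening: 0.35
finger_force: 35.0
```

```bash
python3 -m jog '[{"wx":0,"wy":0,"wz":0,"dx":0,"dy":0,"dz":0.02,"hand":1},{"wx":0,"wy":0,"wz":0,"dx":0,"dy":0,"dz":0.05,"hand":1},{"wx":0,"wy":0,"wz":0,"dx":0,"dy":0,"dz":0.08,"hand":1},{"wx":0,"wy":0,"wz":0,"dx":0,"dy":0,"dz":0.08,"hand":1},{"wx":0,"wy":0,"wz":0,"dx":0,"dy":0,"dz":0.08,"hand":1}]'
python3 -m jog '[{"wx":0,"wy":0,"wz":0,"dx":0,"dy":0,"dz":0.08,"hand":1},{"wx":0,"wy":0,"wz":0,"dx":0,"dy":0,"dz":0.08,"hand":1},{"wx":0,"wy":0,"wz":0,"dx":0,"dy":0,"dz":0.06,"hand":1},{"wx":0,"wy":0,"wz":0,"dx":0,"dy":0,"dz":0.03,"hand":1},{"wx":0,"wy":0,"wz":0,"dx":0,"dy":0,"dz":0,"hand":1}]'
python3 -m jog '[{"wx":0,"wy":0,"wz":0,"dx":0,"dy":-0.05,"dz":0,"hand":1},{"wx":0,"wy":0,"wz":0,"dx":0,"dy":-0.1,"dz":0,"hand":1},{"wx":0,"wy":0,"wz":0,"dx":0,"dy":-0.1,"dz":0,"hand":1},{"wx":0,"wy":0,"wz":0,"dx":0,"dy":-0.1,"dz":0,"hand":1},{"wx":0,"wy":0,"wz":0,"dx":0,"dy":-0.1,"dz":0,"hand":1}]'
python3 -m jog '[{"wx":0,"wy":0,"wz":0,"dx":0,"dy":-0.1,"dz":0,"hand":1},{"wx":0,"wy":0,"wz":0,"dx":0,"dy":-0.1,"dz":0,"hand":1},{"wx":0,"wy":0,"wz":0,"dx":0,"dy":-0.1,"dz":0,"hand":1},{"wx":0,"wy":0,"wz":0,"dx":0,"dy":-0.1,"dz":0,"hand":1},{"wx":0,"wy":0,"wz":0,"dx":0,"dy":-0.1,"dz":0,"hand":1}]'
python3 -m jog '[{"wx":0,"wy":0,"wz":0,"dx":0,"dy":-0.1,"dz":0,"hand":1},{"wx":0,"wy":0,"wz":0,"dx":0,"dy":-0.06,"dz":0,"hand":1},{"wx":0,"wy":0,"wz":0,"dx":0,"dy":-0.03,"dz":0,"hand":1},{"wx":0,"wy":0,"wz":0,"dx":0,"dy":0,"dz":0,"hand":1},{"wx":0,"wy":0,"wz":0,"dx":0,"dy":0,"dz":0,"hand":1}]'
python3 - <<'E'
from h import *
for n in("scene","top"):
    im=r.snapshot(n);cv2.imwrite(f"pics/e_{n}.png",im[:,:,::-1])
    s=r.get_state();p=s["tool_pos"]
    for d in r.masks_of(n,"lid")[:2]: print(n,d["bbox"],d["p"],fit(n,"lid",d["region"],p[2]-.0208))
    print(p,s["contact_force"],s["moment"])
a=cv2.imread("pics/e_scene.png")[60:260,40:240];b=cv2.imread("pics/e_top.png")[100:300,312:512]
cv2.imwrite("pics/e.png",cv2.resize(np.hstack([a,b]),(800,400)))
E
```

```text
clock: 15.13
tool_pos: [0.528, -0.0244, 0.0987]
eef_rot: [0.215, 0.977, 0.0, -0.001]
contact_force: [-0.2, -1.0, -4.5]
opening: 0.351
finger_force: 35.0
clock: 15.55
tool_pos: [0.5292, -0.0246, 0.162]
eef_rot: [0.216, 0.976, 0.001, 0.001]
contact_force: [0.6, -0.2, -4.7]
opening: 0.353
finger_force: 35.0
clock: 15.97
tool_pos: [0.5275, -0.1381, 0.1592]
eef_rot: [0.215, 0.977, 0.0, -0.001]
contact_force: [-0.4, 0.6, -4.0]
opening: 0.35
finger_force: 35.0
clock: 16.38
tool_pos: [0.5274, -0.2631, 0.159]
eef_rot: [0.216, 0.976, 0.0, -0.001]
contact_force: [0.6, -0.6, -3.6]
opening: 0.351
finger_force: 35.0
clock: 16.8
tool_pos: [0.5285, -0.3081, 0.1601]
eef_rot: [0.215, 0.977, 0.001, -0.001]
contact_force: [0.6, 0.2, -3.6]
opening: 0.352
finger_force: 35.0
scene [83.6, 147.9, 149.3, 190.1] 0.68 (array([ 0.5303, -0.3072]), np.float64(0.891))
[ 0.52880375 -0.30732097  0.16034639] [ 1.09357319  1.24581977 -3.98413519] [-0.00597493 -0.01918544  0.03973694]
top [384.8, 160.6, 457.4, 234.0] 0.62 (array([ 0.5245, -0.3028]), np.float64(0.582))
[ 0.5290245  -0.30737613  0.16071339] [ 0.40058483  0.19016635 -4.58235166] [-0.00416756 -0.0236253  -0.02851235]
```

View pics/e.png

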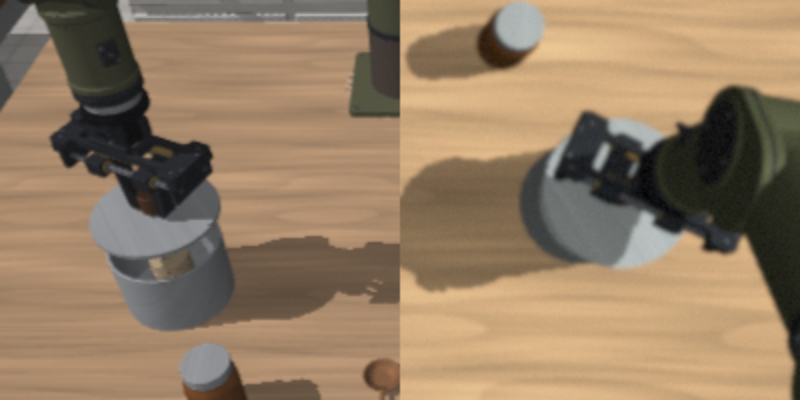

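The lid hangs level over the canister at left crop (155,215), and the roll is visible inside. Trim y by -3 mm and lower.

```bash
python3 -m jog '[{"wx":0,"wy":0,"wz":0,"dx":-0.002,"dy":-0.013,"dz":-0.03,"hand":1},{"wx":0,"wy":0,"wz":0,"dx":0,"dy":0,"dz":-0.05,"hand":1},{"wx":0,"wy":0,"wz":0,"dx":0,"dy":0,"dz":-0.04,"hand":1},{"wx":0,"wy":0,"wz":0,"dx":0,"dy":0,"dz":-0.02,"hand":1},{"wx":0,"wy":0,"wz":0,"dx":0,"dy":0,"dz":0,"hand":1}]'
python3 -m jog '[{"wx":0,"wy":0,"wz":0,"dx":0,"dy":0,"dz":0,"hand":1},{"wx":0,"wy":0,"wz":0,"dx":0,"dy":0,"dz":0,"hand":1},{"wx":0,"wy":0,"wz":0,"dx":0,"dy":0,"dz":0,"hand":1}]'
```

```text
clock: 17.42
tool_pos: [0.527, -0.3124, 0.124]
eef_rot: [0.215, 0.977, 0.0, -0.002]
contact_force: [0.1, -0.5, -3.5]
opening: 0.351
finger_force: 35.0
clock: 17.67
tool_pos: [0.5285, -0.3132, 0.1263]
eef_rot: [0.216, 0.976, -0.0, 0.001]
contact_force: [1.2, 0.1, -3.3]
opening: 0.356
finger_force: 35.0
```

```bash
python3 -m jog '[{"wx":0,"wy":0,"wz":0,"dx":0,"dy":0.008,"dz":0,"hand":1},{"wx":0,"wy":0,"wz":0,"dx":0,"dy":0,"dz":0,"hand":1},{"wx":0,"wy":0,"wz":0,"dx":0,"dy":0,"dz":0,"hand":1},{"wx":0,"wy":0,"wz":0,"dx":0,"dy":0,"dz":0,"hand":1}]'
python3 - <<'E'
from h import *
n="scene"
r.snapshot(n)
s=r.get_state();p=s["tool_pos"]
for q in("lid","canister"):
    for d in r.masks_of(n,q)[:2]: print(q,d["bbox"],d["p"],fit(n,q,d["region"],p[2]-.0208 if q=="lid" else 0))
print(p)
E
```

```text
clock: 18.0
tool_pos: [0.5281, -0.3111, 0.1259]
eef_rot: [0.216, 0.976, -0.0, 0.0]
contact_force: [0.4, 0.4, -4.2]
opening: 0.356
finger_force: 35.0
lid [87.6, 159.0, 153.3, 199.2] 0.64 (array([ 0.5317, -0.3096]), np.float64(0.876))
canister [95.0, 179.8, 153.9, 225.0] 0.85 (array([ 0.5306, -0.3097]), np.float64(0.57))
[ 0.52804528 -0.31113518  0.12587413]
```

Aligned. Now lower in small steps, watching the force.

```bash
python3 -m jog '[{"wx":0,"wy":0,"wz":0,"dx":0,"dy":0,"dz":-0.01,"hand":1},{"wx":0,"wy":0,"wz":0,"dx":0,"dy":0,"dz":-0.01,"hand":1},{"wx":0,"wy":0,"wz":0,"dx":0,"dy":0,"dz":-0.008,"hand":1},{"wx":0,"wy":0,"wz":0,"dx":0,"dy":0,"dz":0,"hand":1}]'
python3 -m jog '[{"wx":0,"wy":0,"wz":0,"dx":0,"dy":0,"dz":-0.008,"hand":1},{"wx":0,"wy":0,"wz":0,"dx":0,"dy":0,"dz":-0.008,"hand":1},{"wx":0,"wy":0,"wz":0,"dx":0,"dy":0,"dz":0,"hand":1}]'
```

```text
clock: 18.48
tool_pos: [0.5276, -0.3109, 0.1181]
eef_rot: [0.216, 0.976, 0.0, -0.001]
contact_force: [0.3, -0.1, -4.7]
opening: 0.35
finger_force: 35.0
clock: 18.73
tool_pos: [0.5278, -0.311, 0.1143]
eef_rot: [0.216, 0.976, 0.0, -0.0]
contact_force: [0.4, 0.4, -4.7]
opening: 0.353
finger_force: 35.0
```

```bash
python3 -m jog '[{"wx":0,"wy":0,"wz":0,"dx":0,"dy":0,"dz":-0.006,"hand":1},{"wx":0,"wy":0,"wz":0,"dx":0,"dy":0,"dz":-0.004,"hand":1},{"wx":0,"wy":0,"wz":0,"dx":0,"dy":0,"dz":0,"hand":1}]'
python3 -m jog '[{"wx":0,"wy":0,"wz":0,"dx":0,"dy":0,"dz":-0.003,"hand":1},{"wx":0,"wy":0,"wz":0,"dx":0,"dy":0,"dz":0,"hand":1}]'
python3 -m jog '[{"wx":0,"wy":0,"wz":0,"dx":0,"dy":0,"dz":-0.002,"hand":1},{"wx":0,"wy":0,"wz":0,"dx":0,"dy":0,"dz":0,"hand":1}]'
```

```text
clock: 18.98
tool_pos: [0.5279, -0.3111, 0.112]
eef_rot: [0.216, 0.976, 0.0, -0.0]
contact_force: [-0.5, 1.1, -4.6]
opening: 0.353
finger_force: 35.0
clock: 19.15
tool_pos: [0.528, -0.3111, 0.1114]
eef_rot: [0.216, 0.976, 0.0, -0.0]
contact_force: [0.2, 0.1, -3.8]
opening: 0.351
finger_force: 35.0
clock: 19.32
tool_pos: [0.528, -0.3112, 0.111]
eef_rot: [0.216, 0.976, 0.0, 0.0]
contact_force: [-0.9, -0.0, -3.7]
opening: 0.351
finger_force: 35.0
```

```bash
python3 -m jog '[{"wx":0,"wy":0,"wz":0,"dx":0,"dy":0,"dz":-0.002,"hand":1},{"wx":0,"wy":0,"wz":0,"dx":0,"dy":0,"dz":0,"hand":1}]'
python3 -m jog '[{"wx":0,"wy":0,"wz":0,"dx":0,"dy":0,"dz":-0.002,"hand":1},{"wx":0,"wy":0,"wz":0,"dx":0,"dy":0,"dz":0,"hand":1}]'
```

```text
clock: 19.48
tool_pos: [0.5281, -0.3112, 0.1109]
eef_rot: [0.216, 0.976, -0.0, 0.0]
contact_force: [-1.5, 0.4, 0.8]
opening: 0.35
finger_force: 35.0
clock: 19.65
tool_pos: [0.5281, -0.3111, 0.1109]
eef_rot: [0.216, 0.976, -0.0, 0.0]
contact_force: [-1.9, 1.1, 5.5]
opening: 0.35
finger_force: 35.0
```

Contact at a rise of 90 mm, the seated height. Release and withdraw.

```bash
python3 -m jog '[{"wx":0,"wy":0,"wz":0,"dx":0,"dy":0,"dz":0,"hand":0.2},{"wx":0,"wy":0,"wz":0,"dx":0,"dy":0,"dz":0,"hand":0.2},{"wx":0,"wy":0,"wz":0,"dx":0,"dy":0,"dz":0,"hand":0.2},{"wx":0,"wy":0,"wz":0,"dx":0,"dy":0,"dz":0,"hand":0.2},{"wx":0,"wy":0,"wz":0,"dx":0,"dy":0,"dz":0,"hand":0.2}]'
python3 -m jog '[{"wx":0,"wy":0,"wz":0,"dx":0,"dy":0,"dz":0.03,"hand":0.2},{"wx":0,"wy":0,"wz":0,"dx":0,"dy":0,"dz":0.06,"hand":0.2},{"wx":0,"wy":0,"wz":0,"dx":0,"dy":0,"dz":0.08,"hand":0.2},{"wx":0,"wy":0,"wz":0,"dx":0,"dy":0,"dz":0.08,"hand":0.2},{"wx":0,"wy":0,"wz":0,"dx":0,"dy":0.05,"dz":0.05,"hand":0.2}]'
python3 -m jog '[{"wx":0,"wy":0,"wz":0,"dx":0,"dy":0.13,"dz":0,"hand":0.2},{"wx":0,"wy":0,"wz":0,"dx":0,"dy":0.13,"dz":0,"hand":0.2},{"wx":0,"wy":0,"wz":0,"dx":0,"dy":0.13,"dz":0,"hand":0.2},{"wx":0,"wy":0,"wz":0,"dx":0,"dy":0.13,"dz":0,"hand":0.2},{"wx":0,"wy":0,"wz":0,"dx":0,"dy":0.13,"dz":0,"hand":0.2}]'
python3 -m jog '[{"wx":0,"wy":0,"wz":0,"dx":0,"dy":0.13,"dz":0,"hand":0.2},{"wx":0,"wy":0,"wz":0,"dx":0,"dy":0.13,"dz":0,"hand":0.2},{"wx":0,"wy":0,"wz":0,"dx":0,"dy":0.1,"dz":0,"hand":0.2},{"wx":0,"wy":0,"wz":0,"dx":0,"dy":0,"dz":0,"hand":0.2},{"wx":0,"wy":0,"wz":0,"dx":0,"dy":0,"dz":0,"hand":0.2}]'
python3 - <<'E'
from h import *
for n in("scene","top"):
    im=r.snapshot(n);cv2.imwrite(f"pics/f_{n}.png",im[:,:,::-1])
    for d in r.masks_of(n,"lid")[:1]: print(n,d["bbox"],d["p"],fit(n,"lid",d["region"],.09))
a=cv2.imread("pics/f_scene.png")[100:300,20:370];b=cv2.imread("pics/f_top.png")[75:275,312:512]
cv2.imwrite("pics/f.png",cv2.resize(np.hstack([a,b]),None,fx=1.45,fy=1.45))
E
```

```text
clock: 20.07
tool_pos: [0.5281, -0.3112, 0.1099]
eef_rot: [0.216, 0.976, 0.0, 0.0]
contact_force: [0.3, 0.3, -0.5]
opening: 0.704
finger_force: 0.0
clock: 20.48
tool_pos: [0.5283, -0.3017, 0.1872]
eef_rot: [0.218, 0.976, -0.001, 0.002]
contact_force: [0.2, -0.6, -0.7]
opening: 0.801
finger_force: 0.0
clock: 20.9
tool_pos: [0.5276, -0.1335, 0.1854]
eef_rot: [0.215, 0.977, 0.0, 0.0]
contact_force: [0.8, -0.0, -0.7]
opening: 0.805
finger_force: 0.0
clock: 21.32
tool_pos: [0.5278, -0.0434, 0.1854]
eef_rot: [0.213, 0.977, 0.0, -0.0]
contact_force: [0.3, -0.2, 0.2]
opening: 0.799
finger_force: 0.0
scene [89.7, 155.8, 155.1, 205.5] 0.56 (array([ 0.5278, -0.3115]), np.float64(0.971))
top [378.2, 164.8, 454.2, 235.8] 0.88 (array([ 0.5296, -0.3127]), np.float64(0.89))
```

View pics/f.png

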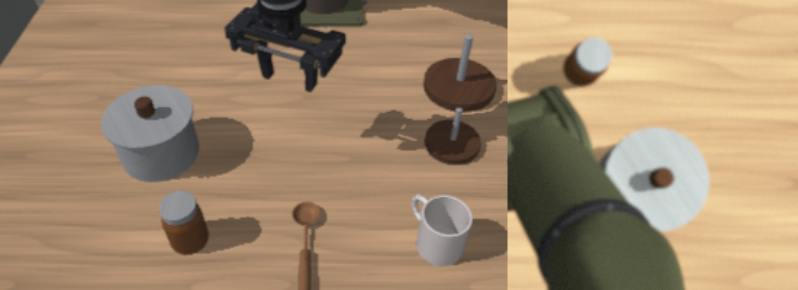

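The lid sits level on the canister (left crop (150,115)). The stand is empty and in place, the mug, jar and spoon are undisturbed, and the gripper is clear. Handing in.

```bash
python3 -c "
from plant import r
print(r.finish_job())"
```

```text
the job is handed in; nothing more can be done
None
```

The job is handed in: the twine roll stands upright in the canister, the lid is seated level at its full 90 mm height, and the last picture shows nothing else disturbed; no verdict came back.

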